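# Put the guards back on the polishing wheel

### The arm

A 6-joint arm with a two-finger parallel gripper is mounted at the origin on the work surface. World frame = base frame: x ahead of the robot, y to its left, z up, the work surface at z = 0. Lengths are in m, angles in rad, forces in N, time in s.
With the tool pointing down it reaches from about 0.2 to 0.875 m from the base axis. Payload 3.4 kg.
Tool frame: the origin (TCP) lies at the very end of the fingers, on their centre line; the grasp point (between the pads) lies 19 mm behind it; z points along the fingers, y is the line along which they close (so a half turn about z gives the same grasp; the last joint's range is limited). The gripper opens to 94 mm and grips with 3 to 60 N. Pads are 16 mm wide; open, the fingers measure 119 mm over their backs; the gripper's body (75 mm by 177 mm) begins 78 mm behind the grasp point.
Start: joints at [-1.378, 0.276, 1.505, -0, 1.361, -0.121], TCP at [0.177, -0.547, 0.205] pointing down, gripper open.
Joint ranges: [-2.89, 2.89], [-0.75, 2.08], [0.22, 2.7], [-1.18, 4.32], [0.11, 2.71], [-2.7, 2.7]. Speed limits (rad/s): [2.57, 2.57, 3.14, 3.14, 3.14, 3.14].

### API

Orientations are given as a unit quaternion [x, y, z, w].
In Python, from cell import * gives the robot as it stands.
- The arm moves only by the tool send_rows, never from a script. Its argument "increments" is a list that holds one entry, the list of rows, each a list of 7 numbers: the turn, a rotation vector about the tool's x, y, z in rad, then the shift along the tool's x, y, z in mm, then the closure, from -1 (fully open) to 1 (shut). In form: [[[rx, ry, rz, dx, dy, dz, gripper], ...]]. A call has 1 to 5 rows; each row is the pose to reach, as a shift and turn from the pose commanded when the call began, along the tool's axes at that moment; what a row does not reach only later rows make up. A row lasts 1/12 s, in which the tool goes at most 41.7 mm and 7.16 degrees, less where a joint would pass 70% of its speed; a pose out of reach is approached as far as the arm can. A call with a gripper value outside its range is refused whole. The fingers move at their own pace and stop on an object; "force" is the grip in N (left out, the last holds). Time passes only in rows, so rows that repeat a pose let the fingers close. It gives the time, the measured TCP pose, the force, the opening and the grip force at its end, in the units of the state.
- get_obs(): the state, without advancing time (a new reading comes with each control period).
- capture(name): name is "side" or "top" or "wrist"; returns (picture, depth): 420x560x3 uint8, red, green, blue; 420x560 float32, m along the optical axis (not along the pixel's ray), 0 where there is no reading.
- get_calibration(name): a dict with "intrinsics" (3x3 intrinsics, pixels), "R" (3x3) and "t" (3): a world point X has camera coordinates R X + t; the wrist camera has in their place "tool_from_camera" (4x4, takes a point from camera to tool coordinates, whose origin is the TCP and whose axes are the flange's). Camera axes: x right, y down, z forward; pixel columns grow to the right and rows downward; lengths in m; the calibration is good to about 2 mm. The wrist camera is an equidistant fisheye: a pixel r from the principal point sees the ray r / f radians off the axis. A picture is of the moment at which its call begins: read the wrist's pose just before it. get_calibration takes no time and is no camera call.
- job_done(): hands the job in; it is judged then, once.
The state is a dict: "clock": time; "joint_positions": joint angles; "joint_velocities": joint speeds; "joint_efforts": joint torques, N m; "eef_pos": TCP position; "orientation": TCP orientation; "force": force on the tool from outside, world axes, zero at the start; "moment": the same for the moment, N m; "opening": opening from 0.0 (shut) to 1.0 (fully open); "gripper_force": force on a finger pad.
Only numpy, scipy, OpenCV 4.12 (cv2) and the standard library are available. Lean on these libraries where they do the work, as an engineer would, in place of code of your own. Each camera call takes 0.05 s, during which the arm holds its last target. There are 200 camera calls.

### The job

Guard the polishing wheel before it is switched on: tip the fallen side screen back up by pushing on its upright foot plate, so that it stands on its foot on the spot where it fell, and push the wheel's hinged hood over until it is fully down over the wheel. Only push with the fingers: do not pick the screen up or shove it away, and leave the other things on the bench where they are.

Things in the scene. Friction and masses are not known exactly. Their poses are not given: they have to be found in the camera images.
- motor: Grey polishing motor, fixed to the bench, 0.15 m high. Origin: on the bench under the centre of its wheel (pale drum, 90 diameter, 45 wide, axis 85 up). y axis: along the shaft from wheel to motor (casing 85 to 317 along +y, radius 64). x axis: to the wheel's far side, where the hood's hinge post stands 85 from the origin. z is up. All mm.
- hood (a joint): Angle (rad) of the aluminium hood on its hinge: 0 = fully down, level over the wheel (end stop); 1.57 = straight up; up to 2.0 = leaning back, away from the wheel. The hinge is stiff (0.12 N m of friction): the hood stays where it is left and must be pushed all the way down, with 1 to 3 N at 90 mm from the hinge.
- hood_hinge (a point): Middle of the hood's hinge axis, 132 mm above the bench, parallel to the motor's y. The hood is a plate 120 mm long (towards the motor's -x when down), 100 wide (50 either side of this point), 4 thick; its outer face lies 4 mm outside the axis. Rims up to 28 mm deep hang from its inner face, which is the one turned to the wheel when down.
- hood_edge (a point): Middle of the hood's free edge, on the outer face, 120 mm from the hinge. Outer face: uppermost when down; turned away from the robot when the hood stands open.
- screen: Side screen lying on its back: an L of a clear panel in an aluminium frame (180 x 150 wide x 6 mm) and a dark steel foot plate (110 x 150 wide x 8 mm), 0.4 to 0.75 kg, loose. Origin: middle of the inner corner line, level with the panel's underside as it lies. x axis: along the panel, away from the foot (up when it stands). z axis: along the foot plate, away from the panel (up as it lies).
- screen_heel (a point): Middle of the screen's heel, the outer corner edge about which it tips, on the bench, 8 mm along -x from screen. The foot plate sticks up 110 mm from here as it lies. Pushed high on its panel-side face, along the screen's -x, the L tips, passes balance at about 45 degrees and drops onto its foot by itself.
- screen_foot_edge (a point): Middle of the foot plate's free edge, 110 mm from the heel; uppermost as the screen lies.
- screen_top (a point): Middle of the panel's free end, 188 mm from the heel; 188 mm above the bench when the screen stands.
- bar: red-brown block of polishing compound, 40 x 120 x 35 mm; loose, to be left alone.
- spare_wheel: small cork-brown spare wheel with a hub, standing flat, 56 mm diameter, 50 mm high; loose, to be left alone.
- jar: closed amber jar with a steel cap, 64 mm diameter, 85 mm high; loose, to be left alone.
- felt_cone: pointed wooden-coloured polishing cone standing on its base, 52 mm diameter, 88 mm high; loose, to be left alone.
- mug: white mug, 76 mm diameter, 85 mm high; loose, to be left alone.

How it is judged:
By the outcome, as a careful person would: the job done as asked, in the order asked, and still so for the second after the job is handed in, with the robot touching nothing.
It also fails if it takes over 51 s, if anything falls off the work surface, if the arm or the gripper's body presses on something with over 40 N, if the wrist force passes 120 N, or if a joint passes its speed limit or range.

## Working session

There is one attempt and no reset: what is moved stays moved. The work goes in short steps, Python scripts to look and compute and a tool call to move; the robot and the scene stay as the last step left them, time stands still between calls to the robot, and variables do not carry over. Pictures are saved under pics/ and viewed, at most 10 in all, crops included, and the job is handed in when it is done.

Besides the shell and the picture viewer there is one more tool, called after "Request:" by a JSON object that holds its "method" and its "body", one argument or row to a line. send_rows: Moves the arm, as the interface text tells. Its arguments: {"type":"object","properties":{"increments":{"type":"array","items":{"type":"array","items":{"type":"array","items":{"type":"number"}}}},"force":{"type":"number"}},"required":["increments"]}

```bash
mkdir -p pics
cat > h.py <<'E'
from cell import *
import numpy as np, cv2
from scipy.spatial.transform import Rotation as Ro
def grab(n):
    p,d=capture(n); np.savez(f'{n}.npz',p=p,d=d); return p,d
def pt(n,u,v,w=2):
    f=np.load(f'{n}.npz'); d=f['d']; c=get_calibration(n); K=c['intrinsics']
    q=d[v-w:v+w+1,u-w:u+w+1]; q=q[q>0]; z=np.median(q) if len(q) else np.nan
    X=np.array([(u-K[0][2])/K[0][0]*z,(v-K[1][2])/K[1][1]*z,z])
    return np.array(c['R']).T@(X-np.array(c['t']))
def cloud(n):
    f=np.load(f'{n}.npz'); d=f['d']; c=get_calibration(n); K=np.array(c['intrinsics'])
    v,u=np.indices(d.shape); X=np.stack([(u-K[0,2])/K[0,0]*d,(v-K[1,2])/K[1,1]*d,d],-1)
    P=(X-np.array(c['t']))@np.array(c['R']); P[d==0]=np.nan; return P
def tool(target):
    "world target -> shift in tool axes, mm"
    o=get_obs(); R=Ro.from_quat(o['orientation']); return R.inv().apply(np.array(target)-o['eef_pos'])*1000
E
python3 - <<'E'
from h import *
for n in('side','top'):
    p,d=grab(n); cv2.imwrite(f'pics/{n}0.png',cv2.resize(p[...,::-1],(784,588)))
o=get_obs();print(o['clock'],o['eef_pos'],Ro.from_quat(o['orientation']).as_matrix().round(3))
E
```

```text
0.1 [ 0.17738391 -0.5464249   0.20471581] [[ 0.951  0.309 -0.   ]
 [ 0.309 -0.951  0.002]
 [ 0.    -0.002 -1.   ]]
```

View pics/side0.png

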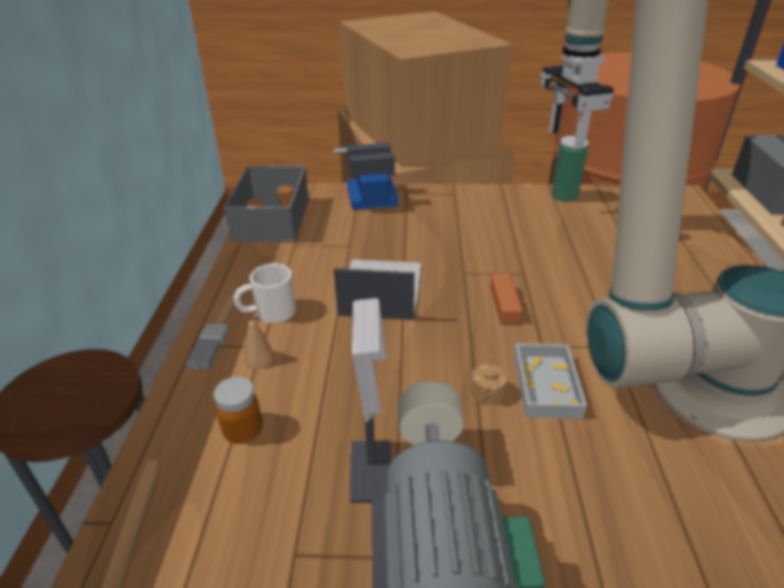

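View pics/top0.png

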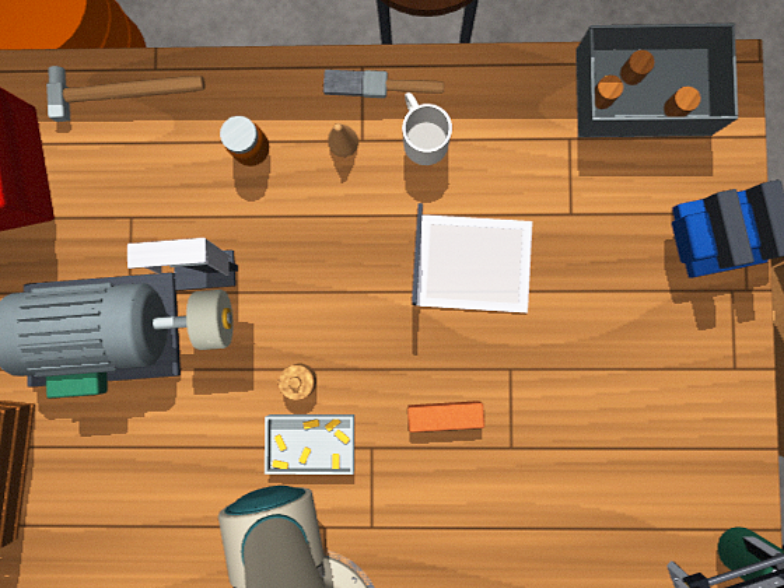

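The side and top views show everything. In the top view (784 px wide) the screen panel spans (418–532, 215–313), with its foot plate along x≈417 on the +y side. The hood stands open at (128–208, 240–268), with its hinge post at about (215, 270) and the wheel at (210, 320). The corridor on the screen's +y side is clear.

Run:
```python
from h import *
P=cloud('top')
def s(n,u,v): print(n,u,v,pt('top',round(u/1.4),round(v/1.4),1).round(3))
for n,u,v in [('panel c',480,262),('panel fr',526,306),('panel fr',526,226),('panel l',430,220),('panel l',425,300),('foot',419,225),('foot',417,258),('foot',415,297),('hood',135,247),('hood',202,243),('hood',135,262),('hood',202,262),('hood r',225,268),('wheel',205,320),('wheel',205,300),('shaft',170,323),('jar',240,132),('cone',341,130),('mug',427,108),('spare',297,380),('bench',560,350)]: s(n,u,v)
# foot points
m=(P[...,2]>.02)&(P[...,2]<.13)
v,u=np.nonzero(m[145:222,285:310]); 
Q=P[145:222,285:310][v,u]; print(len(Q))
for z0,z1 in((.02,.06),(.06,.1),(.1,.125)):
    q=Q[(Q[:,2]>z0)&(Q[:,2]<z1)]; 
    if len(q): print(z0,len(q),q.min(0).round(3),q.max(0).round(3),np.polyfit(q[:,0],q[:,1],1).round(3))
S=cloud('side')
def t(n,u,v): print('S',n,pt('side',round(u/1.4),round(v/1.4),1).round(3))
for n,u,v in [('foot tl',342,275),('foot tr',408,277),('foot bl',342,308),('foot br',410,312),('panel',415,270),('hood',358,308),('hood',375,306),('hood',358,330),('hood',378,345),('hood',365,370),('hood',370,400),('post',371,430)]: t(n,u,v)
for n in('side','top'):
  c=get_calibration(n);print(n,(-np.array(c['R']).T@np.array(c['t'])).round(3))
t0=np.load('top.npz')['p'][150:235,70:190]; s0=np.load('side.npz')['p'][190:360,225:355]
cv2.imwrite('pics/c.png',np.hstack([cv2.resize(t0[...,::-1],(400,283*2)),cv2.resize(s0[...,::-1],(390,566))]))
```

```text
panel c 480 262 [ 0.577 -0.277  0.005]
panel fr 526 306 [ 0.504 -0.352  0.002]
panel fr 526 226 [ 0.637 -0.353  0.005]
panel l 430 220 [ 0.647 -0.195  0.006]
panel l 425 300 [ 0.516 -0.187  0.006]
foot 419 225 [ 0.622 -0.176  0.112]
foot 417 258 [ 0.574 -0.173  0.11 ]
foot 415 297 [ 0.516 -0.169  0.11 ]
hood 135 247 [0.576 0.19  0.252]
hood 202 243 [0.579 0.103 0.252]
hood 135 262 [0.555 0.189 0.254]
hood 202 262 [0.555 0.102 0.254]
hood r 225 268 [0.556 0.098 0.161]
wheel 205 320 [0.481 0.137 0.132]
wheel 205 300 [0.512 0.14  0.121]
shaft 170 323 [0.477 0.202 0.094]
jar 240 132 [0.775 0.102 0.084]
cone 341 130 [ 0.777 -0.057  0.077]
mug 427 108 [ 0.811 -0.19   0.077]
spare 297 380 [0.39  0.016 0.049]
bench 560 350 [ 0.433 -0.405  0.001]
279
0.02 2 [ 0.507 -0.167  0.058] [ 0.507 -0.165  0.058] [-125.406   63.433]
0.06 1 [ 0.507 -0.169  0.069] [ 0.507 -0.169  0.069] [-0.167 -0.084]
0.1 276 [ 0.507 -0.18   0.105] [ 0.656 -0.165  0.115] [-0.067 -0.133]
S foot tl [ 0.639 -0.172  0.098]
S foot tr [ 0.519 -0.166  0.099]
S foot bl [ 0.644 -0.173  0.019]
S foot br [ 0.513 -0.163  0.02 ]
S panel [ 0.506 -0.325  0.004]
S hood [0.578 0.113 0.249]
S hood [0.557 0.114 0.252]
S hood [0.575 0.157 0.249]
S hood [0.549 0.184 0.251]
S hood [0.564 0.199 0.224]
S hood [0.561 0.198 0.17 ]
S post [0.563 0.173 0.084]
side [0.51  0.698 0.716]
top [ 0.474 -0.168  1.078]<stdin>:11: RankWarning: Polyfit may be poorly conditioned
```

View pics/c.png

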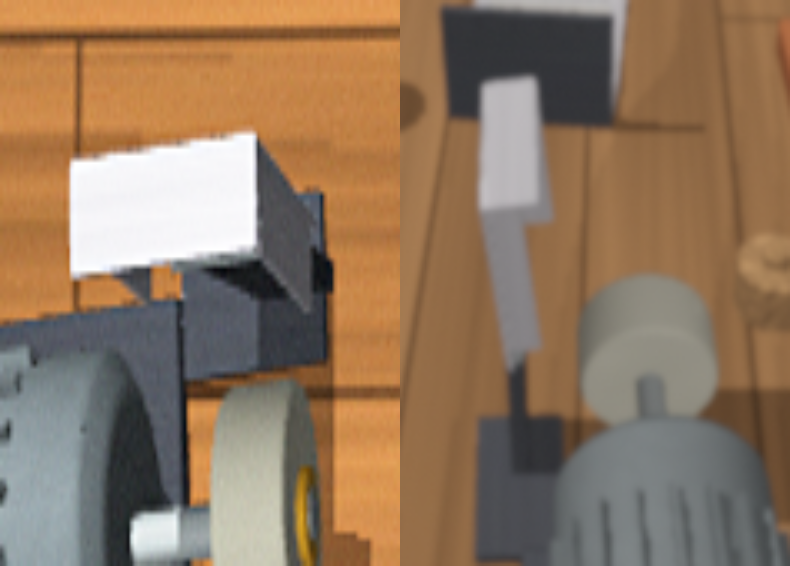

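The crop confirms the hood stands slightly past upright. Its free edge is at about x 0.58, y 0.10–0.20, z 0.252. The screen's foot has its panel-side face at y≈-0.176 and is centred at x≈0.58, with a yaw of about 0.067 rad. I'm moving over the panel with the fingers lined up along the foot.

Request:
{"method": "send_rows", "body": {
  "increments": [
    [[0,0,-0.1,41,-16,0,-1],[0,0,-0.2,81,-32,0,-1],[0,0,-0.3,121,-47,0,-1],[0,0,-0.4,161,-63,0,-1],[0,0,-0.4,161,-63,0,-1]]
  ]
}}

```text
clock: 0.52
eef_pos: [0.3151, -0.4325, 0.2052]
orientation: [0.936, 0.353, 0.002, -0.001]
force: [-0.2, -0.9, -0.4]
opening: 1.0
gripper_force: 0.0
```

Request:
{"method": "send_rows", "body": {
  "increments": [
    [[0,0,-0.1,41,1,0,-1],[0,0,-0.2,82,2,0,-1],[0,0,-0.3,123,3,0,-1],[0,0,-0.4,164,5,0,-1],[0,0,-0.4,173,5,0,-1]]
  ]
}}

```text
clock: 0.93
eef_pos: [0.4489, -0.3243, 0.2051]
orientation: [0.847, 0.531, 0.002, -0.0]
force: [0.6, -0.0, 0.7]
opening: 1.0
gripper_force: 0.0
```

```bash
cat > go.py <<'E'
import sys
from h import *
o=get_obs(); R=Ro.from_quat(o['orientation']).as_matrix()
a=[float(x) for x in sys.argv[1:]]
print(round(o['clock'],2),'pos',np.round(o['eef_pos'],3),'yaw',round(np.arctan2(R[1,0],R[0,0]),3),'z',R[:,2].round(3),'F',np.round(o['force'],1),'q',np.round(o['joint_positions'],2),'op',round(o['opening'],2))
for i in range(0,len(a),3): print(a[i:i+3],tool(a[i:i+3]).round(0))
E
python3 go.py 0.579 -0.215 0.2 .579 -.215 .101
```

```text
0.93 pos [ 0.449 -0.324  0.205] yaw 1.12 z [ 0.002  0.002 -1.   ] F [ 0.6 -0.   0.7] q [-0.75  0.24  1.55  0.    1.35 -0.3 ] op 1.0
[0.579, -0.215, 0.2] [155.  70.   6.]
[0.579, -0.215, 0.101] [155.  69. 105.]
```

Request:
{"method": "send_rows", "body": {
  "increments": [
    [[0,0,-0.1,37,17,0,-1],[0,0,-0.2,74,34,0,-1],[0,0,-0.3,111,51,2,-1],[0,0,-0.384,148,67,4,-1],[0,0,-0.384,155,70,6,-1]]
  ]
}}

```text
clock: 1.35
eef_pos: [0.5803, -0.2162, 0.1987]
orientation: [0.731, 0.683, 0.002, -0.0]
force: [-0.1, -0.3, -1.1]
opening: 1.0
gripper_force: 0.0
```

Request:
{"method": "send_rows", "body": {
  "increments": [
    [[0,0,0,0,0,25,-1],[0,0,0,0,0,50,-1],[0,0,0,0,0,75,-1],[0,0,0,0,0,98,-1],[0,0,0,0,0,98,-1]]
  ]
}}

```text
clock: 1.77
eef_pos: [0.5722, -0.219, 0.0963]
orientation: [0.733, 0.68, -0.002, -0.005]
force: [-1.1, -0.1, -0.7]
opening: 1.0
gripper_force: 0.0
```

```bash
python3 go.py .581 -.19 .1
python3 - <<'E'
from h import *
p,d=grab('side'); cv2.imwrite('pics/s1.png',cv2.resize(p[120:280,180:390,::-1],(788,600)))
E
```

```text
1.77 pos [ 0.572 -0.219  0.096] yaw 1.496 z [-0.01   0.004 -1.   ] F [-1.1 -0.1 -0.7] q [-0.48  0.41  1.58 -0.    1.16 -0.4 ] op 1.0
[0.581, -0.19, 0.1] [30.  7. -4.]
```

View pics/s1.png

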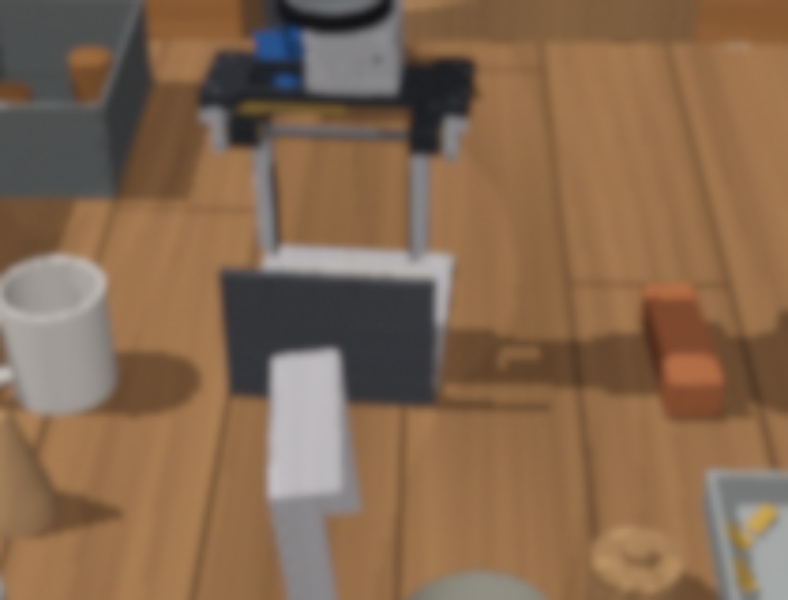

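The picture shows both fingers behind the foot plate, at columns 265 and 420, with the foot spanning 222–440. The mug is well clear. I'll push gently now.

Request:
{"method": "send_rows", "body": {
  "increments": [
    [[0,0,0,8,8,-4,-1],[0,0,0,16,8,-5,-1],[0,0,0,24,8,-5,-1],[0,0,0,30,8,-5,-1],[0,0,0,36,8,-5,-1]]
  ]
}}

```text
clock: 2.23
eef_pos: [0.5877, -0.184, 0.1078]
orientation: [0.732, 0.681, 0.0, 0.001]
force: [-0.3, -2.7, 0.8]
opening: 1.0
gripper_force: 1.0
```

Request:
{"method": "send_rows", "body": {
  "increments": [
    [[0,0,0,5,0,0,-1],[0,0,0,10,0,0,-1],[0,0,0,15,0,0,-1],[0,0,0,20,0,1,-1],[0,0,0,20,0,1,-1]]
  ]
}}

```text
clock: 2.65
eef_pos: [0.5884, -0.1631, 0.1052]
orientation: [0.732, 0.681, 0.0, -0.0]
force: [-0.8, -1.6, 1.3]
opening: 1.003
gripper_force: 0.8
```

```bash
python3 go.py
python3 - <<'E'
from h import *
grab('side')
P=cloud('side')
p=np.load('side.npz')['p']
cv2.imwrite('pics/s2.png',cv2.resize(p[120:280,180:390,::-1],(788,600)))
# foot outer face: dark pts
m=(P[...,0]>.5)&(P[...,0]<.66)&(P[...,1]>-.19)&(P[...,1]<-.05)&(P[...,2]>.012)&(P[...,2]<.115)&(p.max(-1)<80)
q=P[m]; print(len(q),np.linalg.lstsq(np.c_[q[:,[0,2]],np.ones(len(q))],q[:,1],rcond=None)[0].round(3))
E
```

```text
2.65 pos [ 0.588 -0.163  0.105] yaw 1.498 z [-0.     0.001 -1.   ] F [-0.8 -1.6  1.3] q [-0.38  0.4   1.58  0.    1.17 -0.31] op 1.0
1113 [-0.069  0.217 -0.128]
```

View pics/s2.png

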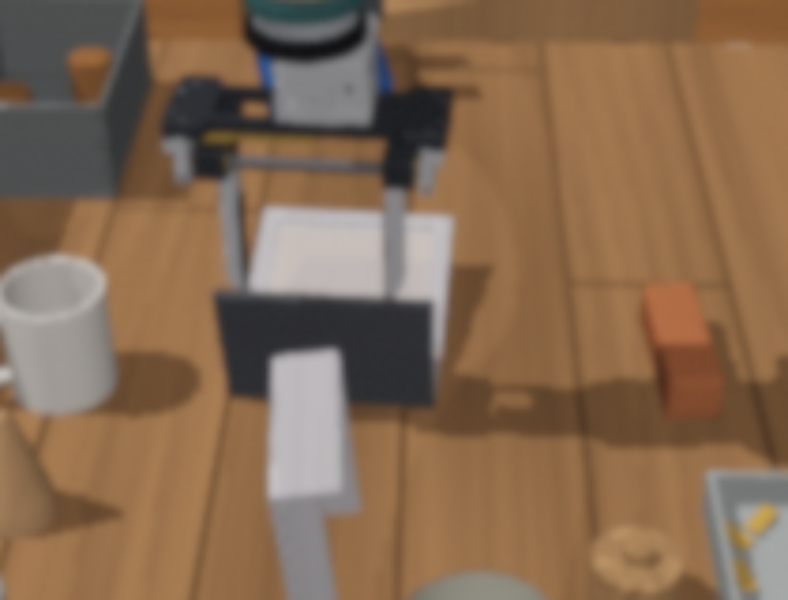

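The screen is tipping cleanly: it leans about 12° and the heel is still at y≈-0.168. I'll follow the arc.

Request:
{"method": "send_rows", "body": {
  "increments": [
    [[0,0,0,5,0,4,-1],[0,0,0,11,0,7,-1],[0,0,0,17,0,9,-1],[0,0,0,23,0,12,-1],[0,0,0,29,0,14,-1]]
  ]
}}

```text
clock: 3.12
eef_pos: [0.5903, -0.1345, 0.0907]
orientation: [0.732, 0.681, -0.0, -0.001]
force: [0.3, 0.1, -0.6]
opening: 1.002
gripper_force: 0.3
```

Request:
{"method": "send_rows", "body": {
  "increments": [
    [[0,0,0,4,0,2,-1],[0,0,0,8,0,4,-1],[0,0,0,12,0,7,-1],[0,0,0,15,0,9,-1],[0,0,0,15,0,9,-1]]
  ]
}}

```text
clock: 3.53
eef_pos: [0.5913, -0.1195, 0.0818]
orientation: [0.732, 0.681, -0.0, -0.001]
force: [-0.2, -0.2, 0.5]
opening: 0.997
gripper_force: 0.0
```

```bash
python3 go.py
cat > f.py <<'E'
from h import *
grab('side')
P=cloud('side')
p=np.load('side.npz')['p']
m=(P[...,0]>.5)&(P[...,0]<.67)&(P[...,1]>-.19)&(P[...,1]<-.04)&(P[...,2]>.004)&(P[...,2]<.115)&(p.max(-1)<80)
q=P[m]; k=np.linalg.lstsq(np.c_[q[:,[0,2]],np.ones(len(q))],q[:,1],rcond=None)[0]
print(len(q),k.round(3),'tilt',np.degrees(np.arctan(k[1])),'heel y',k[2]+.58*k[0],q.min(0),q.max(0))
E
python3 f.py
```

```text
3.53 pos [ 0.591 -0.12   0.082] yaw 1.498 z [-0.001  0.001 -1.   ] F [-0.2 -0.2  0.5] q [-0.32  0.41  1.63  0.    1.11 -0.24] op 1.0
274 [-0.066  0.858 -0.128] tilt 40.63080818489504 heel y -0.1662076245635511 [ 0.51004876 -0.16352963  0.00457644] [ 0.65501347 -0.08915369  0.08467237]
```

Request:
{"method": "send_rows", "body": {
  "increments": [
    [[0,0,0,4,0,3,-1],[0,0,0,8,0,6,-1],[0,0,0,12,0,10,-1],[0,0,0,15,0,13,-1],[0,0,0,15,0,13,-1]]
  ]
}}

```text
clock: 4.0
eef_pos: [0.5922, -0.1046, 0.0685]
orientation: [0.732, 0.681, -0.0, -0.001]
force: [0.1, 2.0, -0.7]
opening: 1.004
gripper_force: 0.0
```

```bash
python3 go.py
python3 - <<'E'
from h import *
for n in('side','top'): grab(n)
a=np.load('side.npz')['p'][110:280,170:390]; b=np.load('top.npz')['p'][130:240,230:400]
cv2.imwrite('pics/s3.png',np.hstack([cv2.resize(a[...,::-1],(400,310)),cv2.resize(b[...,::-1],(400,310))]))
E
```

```text
4.0 pos [ 0.592 -0.105  0.069] yaw 1.498 z [-0.002  0.001 -1.   ] F [ 0.1  2.  -0.7] q [-0.29  0.42  1.65  0.    1.08 -0.22] op 1.0
```

View pics/s3.png

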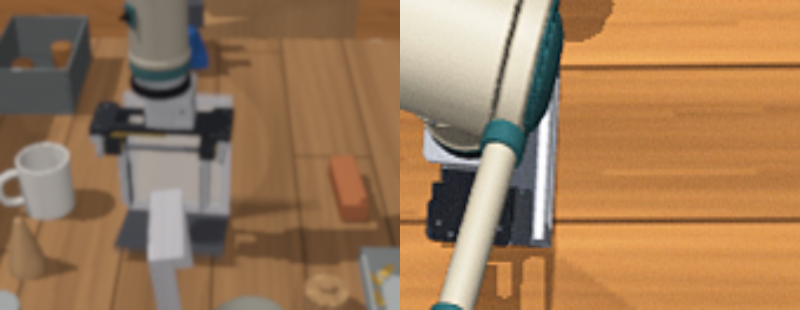

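The screen stands on its foot: the panel is vertical at column 540 in the top crop, with a gap to the gripper. I'll back off in +y, rise, close the fingers, and go behind the hood.

Request:
{"method": "send_rows", "body": {
  "increments": [
    [[0,0,0,20,0,-5,-1],[0,0,0,40,0,-20,-1],[0,0,0,45,0,-60,-1],[0,0,0,45,0,-100,-1],[0,0,0,45,0,-140,-1]]
  ]
}}

```text
clock: 4.52
eef_pos: [0.5957, -0.0601, 0.2109]
orientation: [0.732, 0.681, -0.0, -0.0]
force: [0.4, -0.4, -0.2]
opening: 1.001
gripper_force: 0.0
```

Request:
{"method": "send_rows", "body": {
  "increments": [
    [[0,0,0,0,0,-30,1],[0,0,0,0,20,-50,1],[0,0,0,0,50,-50,1],[0,0,0,20,60,-50,1],[0,0,0,50,60,-50,1]]
  ]
}}

```text
clock: 4.93
eef_pos: [0.6624, -0.0176, 0.2593]
orientation: [0.734, 0.679, 0.0, 0.002]
force: [-0.1, 0.5, -0.4]
opening: 0.68
gripper_force: 0.0
```

```bash
python3 go.py .65 .147 .255 .65 .147 .215
python3 - <<'E'
from h import *
grab('top'); P=cloud('top')
m=(P[...,0]>.48)&(P[...,0]<.68)&(P[...,1]>-.2)&(P[...,1]<-.12)&(P[...,2]>.17)&(P[...,2]<.2)
q=P[m]; print(len(q),q.min(0),q.max(0),np.median(q,0))
E
```

```text
4.93 pos [ 0.662 -0.018  0.259] yaw 1.494 z [ 0.003 -0.002 -1.   ] F [-0.1  0.5 -0.4] q [-0.13  0.39  1.21 -0.    1.55 -0.05] op 0.68
[0.65, 0.147, 0.255] [163. -25.   4.]
[0.65, 0.147, 0.215] [163. -25.  44.]
249 [ 0.5072553  -0.1712623   0.17352983] [ 0.65650847 -0.15734917  0.19263459] [ 0.58109739 -0.16520675  0.18880305]
```

Request:
{"method": "send_rows", "body": {
  "increments": [
    [[0,0,0,35,-5,0,1],[0,0,0,70,-10,0,1],[0,0,0,105,-15,0,1],[0,0,0,140,-20,0,1],[0,0,0,163,-22,0,1]]
  ]
}}

```text
clock: 5.4
eef_pos: [0.6486, 0.1522, 0.2597]
orientation: [0.732, 0.682, 0.0, -0.001]
force: [-0.5, 0.7, -0.7]
opening: 0.284
gripper_force: 0.0
```

Request:
{"method": "send_rows", "body": {
  "increments": [
    [[0,0,0,0,0,20,1],[0,0,0,0,0,40,1],[0,0,0,0,0,42,1],[0,0,0,0,0,42,1],[0,0,0,0,0,42,1]]
  ]
}}

```text
clock: 5.82
eef_pos: [0.6499, 0.1487, 0.2182]
orientation: [0.733, 0.681, 0.0, 0.0]
force: [-0.2, 0.2, 0.9]
opening: 0.008
gripper_force: 0.0
```

```bash
python3 go.py .59 .147 .217 .56 .147 .222 .53 .147 .224
python3 - <<'E'
from h import *
grab('top'); p=np.load('top.npz')['p']; cv2.imwrite('pics/s4.png',cv2.resize(p[110:260,40:260,::-1],(660,450)))
E
```

```text
5.82 pos [0.65  0.149 0.218] yaw 1.497 z [ 0.001 -0.    -1.   ] F [-0.2  0.2  0.9] q [ 0.12  0.41  1.27 -0.    1.46  0.19] op 0.01
[0.59, 0.147, 0.217] [ -6. -60.   1.]
[0.56, 0.147, 0.222] [ -8. -90.  -4.]
[0.53, 0.147, 0.224] [ -10. -119.   -6.]
```

View pics/s4.png

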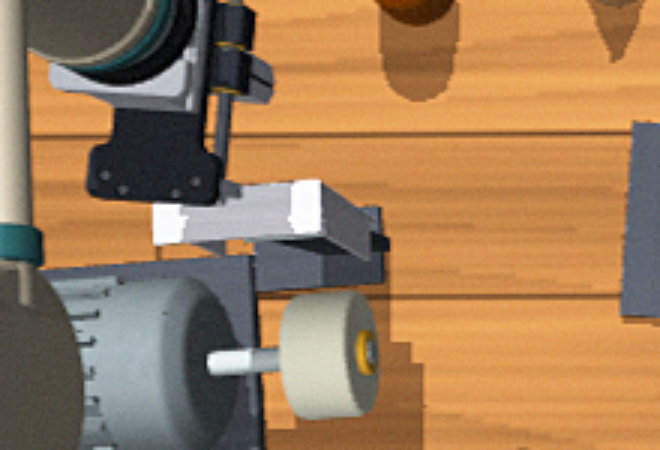

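The closed fingers sit behind the hood's outer face, with the hood's free edge at columns 155–325 in the crop. I'll push it over along its arc.

Request:
{"method": "send_rows", "body": {
  "increments": [
    [[0,0,0,-2,-30,-2,1],[0,0,0,-4,-55,-4,1],[0,0,0,-5,-71,-4,1],[0,0,0,-6,-87,-2,1],[0,0,0,-7,-102,0,1]]
  ]
}}

```text
clock: 6.28
eef_pos: [0.5481, 0.1489, 0.2195]
orientation: [0.733, 0.681, 0.002, 0.002]
force: [0.6, -0.8, -0.9]
opening: 0.008
gripper_force: 0.5
```

Request:
{"method": "send_rows", "body": {
  "increments": [
    [[0,0,0,-1,-14,6,1],[0,0,0,-2,-28,14,1],[0,0,0,-3,-39,25,1],[0,0,0,-3,-49,37,1],[0,0,0,-3,-49,37,1]]
  ]
}}

```text
clock: 6.7
eef_pos: [0.4958, 0.1496, 0.1802]
orientation: [0.733, 0.681, -0.001, -0.001]
force: [-0.8, 0.2, -0.8]
opening: 0.003
gripper_force: 0.0
```

```bash
python3 go.py .489 .148 .159 .485 .148 .136
python3 - <<'E'
from h import *
grab('side'); p=np.load('side.npz')['p']; cv2.imwrite('pics/s5.png',cv2.resize(p[150:360,170:390,::-1],(620,590)))
E
```

```text
6.7 pos [0.496 0.15  0.18 ] yaw 1.497 z [-0.002 -0.    -1.   ] F [-0.8  0.2 -0.8] q [0.16 0.21 1.66 0.   1.27 0.23] op 0.0
[0.489, 0.148, 0.159] [-2. -7. 21.]
[0.485, 0.148, 0.136] [ -2. -11.  44.]
```

View pics/s5.png

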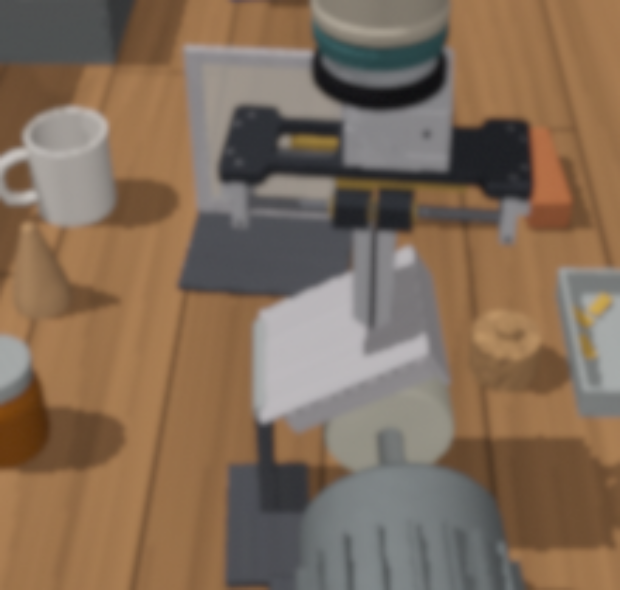

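The hood is at about 30° with the fingertip on its outer face (column 375, row 320). The screen is standing behind it. Next I press down to the end stop.

Request:
{"method": "send_rows", "body": {
  "increments": [
    [[0,0,0,0,-4,11,1],[0,0,0,-1,-9,21,1],[0,0,0,-2,-14,32,1],[0,0,0,-2,-18,42,1],[0,0,0,-2,-18,46,1]]
  ]
}}

```text
clock: 7.17
eef_pos: [0.4807, 0.1493, 0.1357]
orientation: [0.733, 0.681, 0.0, 0.0]
force: [-8.5, -2.0, 33.2]
opening: 0.007
gripper_force: 16.6
```

Request:
{"method": "send_rows", "body": {
  "increments": [
    [[0,0,0,0,0,2,1],[0,0,0,0,0,4,1],[0,0,0,0,0,5,1],[0,0,0,0,0,5,1]]
  ]
}}

```text
clock: 7.5
eef_pos: [0.4808, 0.1493, 0.1357]
orientation: [0.732, 0.681, 0.001, 0.001]
force: [-10.5, -2.4, 31.2]
opening: 0.007
gripper_force: 15.9
```

The force rose to 31–33 N at z = 0.136, so the hood is on its end stop. I'll retreat straight up, then swing clear to check.

Request:
{"method": "send_rows", "body": {
  "increments": [
    [[0,0,0,0,0,-25,1],[0,0,0,0,0,-60,1],[0,0,0,0,0,-100,1],[0,0,0,0,0,-140,1],[0,0,0,0,0,-160,1]]
  ]
}}

```text
clock: 7.92
eef_pos: [0.4833, 0.1497, 0.2961]
orientation: [0.733, 0.681, 0.004, 0.003]
force: [0.7, 0.4, 0.1]
opening: 0.004
gripper_force: 0.0
```

Request:
{"method": "send_rows", "body": {
  "increments": [
    [[0,0,0,0,-40,0,1],[0,0,0,0,-80,0,1],[0,0,0,0,-120,0,1],[0,0,0,0,-150,0,1],[0,0,0,0,-150,0,1]]
  ]
}}

```text
clock: 8.33
eef_pos: [0.3261, 0.1605, 0.2914]
orientation: [0.732, 0.681, 0.001, -0.0]
force: [-0.3, -0.3, -1.0]
opening: 0.004
gripper_force: 0.0
```

```bash
python3 go.py
python3 - <<'E'
from h import *
for n in('side','top'): grab(n)
a=np.load('side.npz')['p']; b=np.load('top.npz')['p']
cv2.imwrite('pics/s6.png',np.hstack([cv2.resize(a[110:380,120:400,::-1],(400,386)),cv2.resize(b[40:310,80:360,::-1],(400,386))]))
for n in('side','top'):
    P=cloud(n); m=(P[...,0]>.46)&(P[...,0]<.56)&(P[...,1]>.105)&(P[...,1]<.19)&(P[...,2]>.1)&(P[...,2]<.2)
    q=P[m]; 
    if len(q)>20: print(n,len(q),np.median(q[:,2]),np.linalg.lstsq(np.c_[q[:,:2],np.ones(len(q))],q[:,2],rcond=None)[0].round(3),q.min(0),q.max(0))
E
```

```text
8.33 pos [0.326 0.16  0.291] yaw 1.5 z [ 0.001  0.001 -1.   ] F [-0.3 -0.3 -1. ] q [ 0.26 -0.1   1.72  0.    1.52  0.34] op 0.0
side 1773 0.13398651499974298 [ 0.004 -0.003  0.132] [0.46008489 0.10505136 0.11055419] [0.55994452 0.18996275 0.13709943]
top 2029 0.13670706720216513 [-0.001  0.     0.137] [0.46089598 0.10501266 0.13096879] [0.55901064 0.18991726 0.14270872]
```

View pics/s6.png

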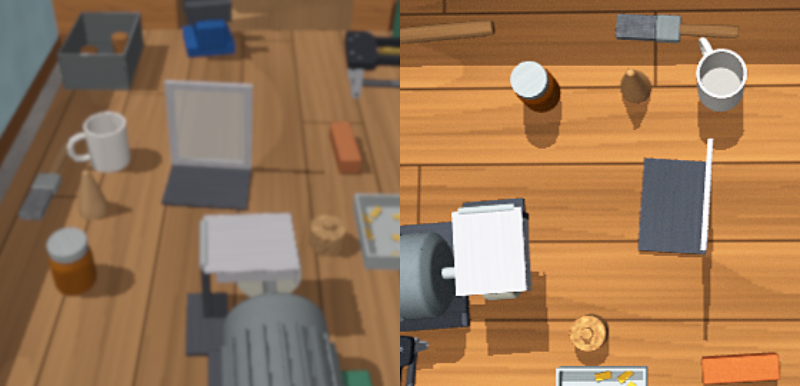

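The hood lies level at z 0.136–0.137 over the wheel, the screen stands on its foot, and the other things haven't moved. I'm handing in.

```bash
python3 -c "
from cell import *
print(job_done())"
```

```text
the job is handed in; nothing more can be done
None
```

The job is handed in: the screen stands on its foot where it fell, the hood is fully down over the wheel, and the other things on the bench are where they were (about 8 s of the 51 s used).

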